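# Hook the rest bracket into the slotted post at the polishing wheel

### The job

Take the blue rest bracket out of its wooden cradle, hook both its claws into the two slots of the upright post, and press it down until it sits fully home and flush and the brass catch has snapped out to lock it. The slotted strip on the post is clamped by hand and never quite central, so feel for the slots gently, without forcing the claws or pressing hard, then let go of the bracket and leave the post and the other things on the bench as they are.

Things in the scene. Friction and masses are not known exactly. Their poses are not given: they have to be found in the camera images.
- bracket_grip (a point): Grip centre of the loose blue bracket (210-350 g, centre of mass within 25 mm). x along its level arm away from the back plate, y across, z up. The arm, 30 mm wide (y), 24 high, centred here in y and z, runs from the back face (x -62) to x +88 mm. Grip across y from above. A black rubber disc (42 mm wide, 6 high) sits on the arm's end at x +66; an 8 mm strut runs below.
- bracket_heel (a point): Centre of the top of the bracket's yellow heel block, the place to press down. Same axes as bracket_grip; 14 mm in front (+x) of the back face, 32 mm above bracket_grip. The block is 36 mm long (x), 30 wide, 20 high, standing on the arm against the back plate.
- bracket_back (a point): On the bracket's flat back face, mid width, 62 mm behind (-x) and 62 below bracket_grip, same axes. Two steel claws 8 mm wide stick out of the back face to -x: undersides of their shanks 0 and 55 mm above this point. Shanks are 6 mm high and 10 long; at their ends lips 5 mm thick hang 13 mm lower, with a 5 mm gap to the back face.
- bracket_foot (a point): Lowest mid point of the bracket's back face, 28.5 mm below bracket_back, same axes. The back plate is 36 mm wide, 5 thick and 113.5 high from here up. Its lowest 4 mm are a bar; above the bar is a window 18 mm wide, 14.5 high for the catch.
- post: Fixed grey slotted upright, hollow, 68 mm wide, 190 high, on a steel foot 110 x 110 x 12 mm (x from -75 to +35). Origin on the bench below the slotted front face, mid width of the post; x is the way that face looks (away from the robot, within 0.35 rad), y across, z up.
- post_seat (a point): NOMINAL place of bracket_back when locked (axes then alike): on the front face of the aluminium strip, 100 mm up. The strip (52 mm wide, 3.5 thick) is clamped by hand: it, its slots and catch lie up to 6 mm to either side (y) and 3 mm up or down (z) of nominal, untilted and rigid; this point does not show the shift. Locked, the shanks stand on the slots' lower edges.
- post_entry (a point): NOMINAL place of bracket_back for hooking in, 17 mm above post_seat: the claws go in to -x, level and square, till the back face meets the strip; then down 14 to 20 mm. Claws that miss meet the strip 10 mm early. Two slots one above the other, 11 mm wide, 27 high, nominally 0-27 and 55-82 mm above post_seat, shifted with the strip.
- latch (a joint): Brass spring catch in the strip, 12 mm wide, nominally 15-23 mm below post_seat, sloped on top, flat below. 0 = sprung out (4 mm proud), 0.004 = flush. The bracket's foot bar meets it about 13 mm above locked height; pushing past takes some 5 to 15 N down on the heel, more than the bracket's weight; at locked height it springs out through the window, over the bar.
- cradle: Fixed wooden cradle holding the bracket at the start: foot 80 x 74 x 14 mm; two cheeks (60 mm long, 30 over both, 12 apart), 95 mm high, carry the bracket's arm. Origin on the bench below the bracket's grip (within 1 mm); x along the arm. Lift the bracket straight up.
- mug_mid (a point): Glass mug, bystander, 74 mm across, 90 high; point at half height.
- jar_mid (a point): Amber jar, bystander, 56 mm across, 70 high; point at half height.
- dop_mid (a point): Brass dop (small stone holder), bystander, 32 mm across, 55 high; point at half height.
- wrench: Steel wrench lying flat, bystander, 180 mm long; origin at its middle on the bench.

How it is judged:
On the way, in this order (a step that is already met when the one before it is completed fails the run):
1. the bracket is lifted clear of its cradle (distance of bracket_grip from where it was at the start of the episode above 0.04 m), for 0.1 s.
2. both claws are in the slots, with the back plate within 4 mm of the strip (x of bracket_back in the frame of post_seat between -0.004 and 0.004 m and y of bracket_back in the frame of post_seat between -0.0095 and 0.0095 m and z of bracket_back in the frame of post_seat between -0.006 and 0.026 m), for 0.1 s.
At the end, for the whole second after the job is handed in: Bracket released, at rest, claws hooked: back point within 3 mm of the strip face, 9.5 mm sideways and -6 to +5 mm in height of the nominal seat (strip shift included), square within 0.12 rad, upright within 0.07; catch sprung out (under 1.5 mm); mug, jar, dop, wrench moved under 20 mm (x of bracket_back in the frame of post_seat between -0.003 and 0.003 m and y of bracket_back in the frame of post_seat between -0.0095 and 0.0095 m and z of bracket_back in the frame of post_seat between -0.006 and 0.005 m and value of joint latch below 0.0015 m and angle between the x axis of bracket_back and the x axis of post_seat, either way round below 0.12 rad and angle between bracket_back's own z axis and vertical below 0.07 rad and linear speed of bracket below 0.02 m/s and distance of each of mug_mid, jar_mid, dop_mid, wrench from where it was at the start of the episode below 0.02 m); the robot touches nothing.
It fails at once if the bracket is forced against the post with more than 45 N (contact force between bracket and post above 45 N).
It fails at once if the robot pushes the post with more than 30 N (contact force between the arm and post above 30 N).
It fails at once if the bracket is dropped to the bench (height (world z) of bracket_grip below 0.07 m).
It fails at once if a bystander is knocked over (angle between any of mug_mid, jar_mid, dop_mid's own z axis and vertical above 0.5 rad).
It also fails if it takes over 64 s, if anything falls off the work surface, if the arm or the gripper's body presses on something with over 40 N, if the wrist force passes 120 N, or if a joint passes its speed limit or range.

### The arm

A 6-joint arm with a two-finger parallel gripper is mounted at the origin on the work surface. World frame = base frame: x ahead of the robot, y to its left, z up, the work surface at z = 0. Lengths are in m, angles in rad, forces in N, time in s.
With the tool pointing down it reaches from about 0.3 to 0.775 m from the base axis. Payload 14.6 kg.
Tool frame: the origin (TCP) lies on the front face of the gripper's body, between the roots of the fingers; the fingertips stand 97 mm ahead of it and the grasp point (between the pads) lies 78 mm ahead of it; z points along the fingers, y is the line along which they close (so a half turn about z gives the same grasp; the last joint's range is limited). The gripper opens to 94 mm and grips with 3 to 60 N. Pads are 16 mm wide; open, the fingers measure 119 mm over their backs; the gripper's body (75 mm by 177 mm) begins 78 mm behind the grasp point.
Start: joints at [-1.222, 0.3, 1.521, -0, 1.321, -0.067], TCP at [0.222, -0.503, 0.303] pointing down, gripper open.
Joint ranges: [-3.03, 3.03], [-0.79, 2.21], [0.23, 2.52], [-1.04, 4.18], [0, 3.07], [-2.55, 2.55]. Speed limits (rad/s): [2.22, 2.22, 2.57, 3.14, 3.14, 3.14].

### API

Orientations are given as a rotation vector (axis times angle).
In Python, from plant import arm, grab_frame, calibration gives the robot as it stands.
- The arm moves only by the tool servo_tool, never from a script. Its arguments are lists of equal length, an entry for each row: "gripper": the finger opening in m, from 0 to 0.094; "travel": the shift along the tool's x, y, z in m, a list of three; "spin": the turn about the tool's z in degrees. A call has 1 to 8 rows; each row is the pose to reach, as a shift and turn from the pose commanded when the call began, along the tool's axes at that moment; what a row does not reach only later rows make up. A row lasts 1/8 s, in which the tool goes at most 62.5 mm and 10.7 degrees, less where a joint would pass 70% of its speed; a pose out of reach is approached as far as the arm can. A call with a gripper value outside its range is refused whole. The fingers move at their own pace and stop on an object; the grip force is fixed at half the most. Time passes only in rows, so rows that repeat a pose let the fingers close. It gives the time, the measured TCP pose, the force, the opening and the grip force at its end, in the units of the state.
- arm.sense(): the state, without advancing time (a new reading comes with each control period).
- grab_frame(name): name is "side" or "top"; returns the picture (420x560x3 uint8, red, green, blue); there is no depth.
- calibration(name): a dict with "K" (3x3 intrinsics, pixels), "pose" (4x4, takes a point from camera to world coordinates). Camera axes: x right, y up, looking along -z (the intrinsics and any distortion apply to the point x, -y, -z); pixel columns grow to the right and rows downward; lengths in m; the calibration is good to about 2 mm. A picture is of the moment at which its call begins. calibration takes no time and is no camera call.
- arm.finish_job(): hands the job in; it is judged then, once.
The state is a dict: "t": time; "q": joint angles; "dq": joint speeds; "joint_efforts": joint torques, N m; "eef_pos": TCP position; "eef_rot": TCP orientation; "contact_force": force on the tool from outside, world axes, zero at the start; "wrist_torque": the same for the moment, N m; "finger_gap": finger opening in m; "grasp_force": force on a finger pad.
Only numpy, scipy, OpenCV 4.12 (cv2) and the standard library are available. Lean on these libraries where they do the work, as an engineer would, in place of code of your own. Each camera call takes 0.05 s, during which the arm holds its last target. There are 200 camera calls.

## Working session

There is one attempt and no reset: what is moved stays moved. The work goes in short steps, Python scripts to look and compute and a tool call to move; the robot and the scene stay as the last step left them, time stands still between calls to the robot, and variables do not carry over. Pictures are saved under pics/ and viewed, at most 10 in all, crops included, and the job is handed in when it is done.

Besides the shell and the picture viewer there is one more tool, called after "Emit:" as name(argument=value, ...) on one line, values as JSON. servo_tool: Moves the arm, as the interface text tells. Its arguments: {"type":"object","properties":{"gripper":{"type":"array"},"travel":{"type":"array"},"spin":{"type":"array"}},"required":["gripper","travel","spin"]}

```bash
mkdir -p pics; ls; python3 - <<'E'
from plant import arm, grab_frame, calibration
import cv2, numpy as np
np.set_printoptions(precision=4,suppress=True)
for n in("side","top"):
    cv2.imwrite(f"pics/{n}0.png",grab_frame(n)[:,:,::-1]); c=calibration(n); print(n,{k:np.array(v) if k in("K","pose") else v for k,v in c.items()})
print(arm.sense())
E
```

```text
pics
side {'K': array([[400.8446,   0.    , 284.2181],
       [  0.    , 400.8446, 209.6239],
       [  0.    ,   0.    ,   1.    ]]), 'pose': array([[-0.9121,  0.2743, -0.3048,  0.2928],
       [-0.4099, -0.629 ,  0.6606,  0.6285],
       [-0.0105,  0.7274,  0.6861,  0.7709],
       [ 0.    ,  0.    ,  0.    ,  1.    ]])}
top {'K': array([[437.5181,   0.    , 282.1615],
       [  0.    , 437.5181, 204.3243],
       [  0.    ,   0.    ,   1.    ]]), 'pose': array([[ 0.0248,  0.9862, -0.164 ,  0.4254],
       [-0.9996,  0.0268,  0.01  , -0.0089],
       [ 0.0142,  0.1636,  0.9864,  1.1924],
       [ 0.    ,  0.    ,  0.    ,  1.    ]])}
{'t': 0.1, 'q': array([-1.2216,  0.3004,  1.5215, -0.    ,  1.3207, -0.0666]), 'dq': array([-0.    , -0.0005, -0.0017, -0.0006,  0.0003,  0.0001]), 'joint_efforts': array([  0.0026, -53.2637, -35.3282,   0.071 ,   0.0234,  -0.0001]), 'eef_pos': array([ 0.2221, -0.503 ,  0.3021]), 'eef_rot': array([-3.0729, -0.6482,  0.0003]), 'contact_force': array([ 0.4837, -0.6065,  0.2019]), 'wrist_torque': array([ 0.0111, -0.0223,  0.0399]), 'grasp_force': 0.0, 'finger_gap': 0.09393993043140311}
```

View pics/side0.png

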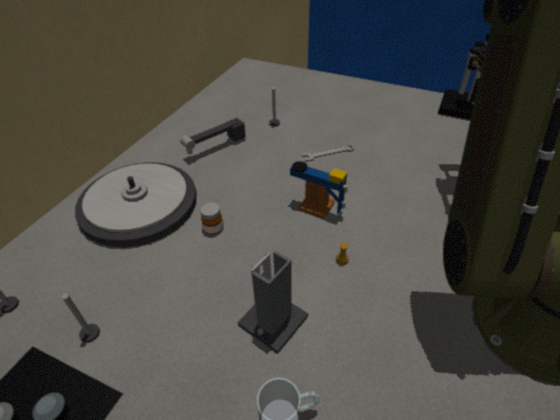

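View pics/top0.png

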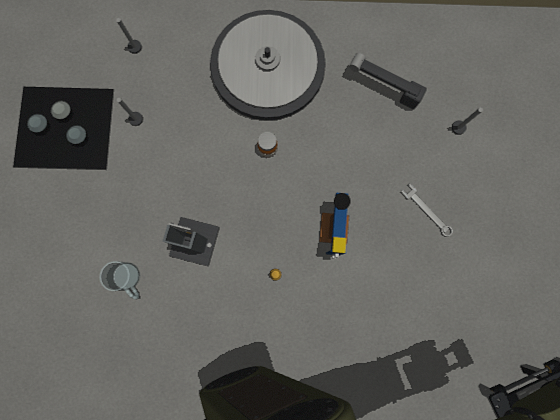

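```bash
python3 - <<'E'
import cv2,numpy as np
s=cv2.imread("pics/side0.png");t=cv2.imread("pics/top0.png")
r=lambda im,x,y,w,h:cv2.resize(im[y:y+h,x:x+w],(400,300),interpolation=cv2.INTER_CUBIC)
o=np.vstack([np.hstack([r(t,150,205,80,60),r(t,300,190,80,60+20) if 0 else r(t,290,187,100,75)]),np.hstack([r(s,220,245,133,100),r(s,270,150,100,75)])])
o=np.clip(o.astype(float)*1.6,0,255).astype(np.uint8)
cv2.imwrite("pics/crop1.png",o)
E
```

```text
(no output)
```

View pics/crop1.png

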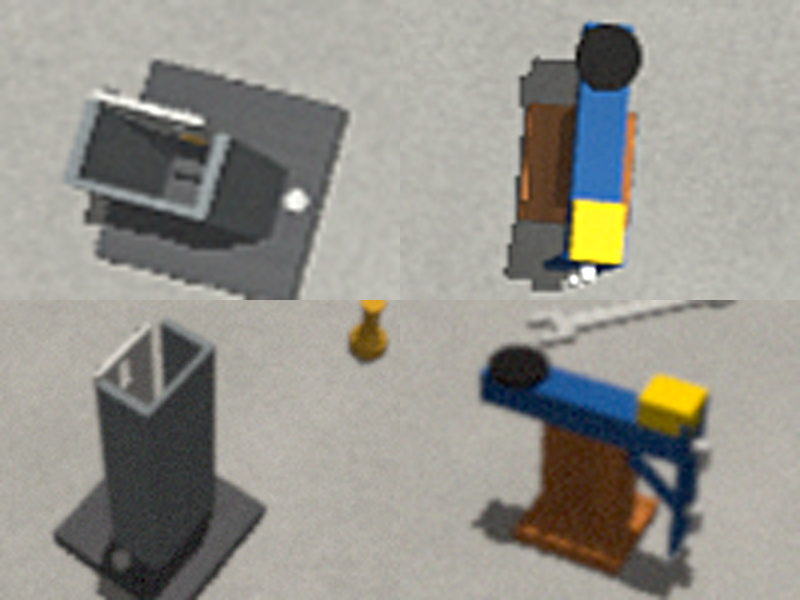

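```bash
cat > h.py <<'E'
import cv2,numpy as np
from plant import arm, grab_frame, calibration
np.set_printoptions(precision=4,suppress=True)
C={n:calibration(n) for n in("side","top")}
def ray(n,uv):
    K,P=np.array(C[n]["K"]),np.array(C[n]["pose"])
    d=np.linalg.inv(K)@np.array([uv[0],uv[1],1.]); return P[:3,3],P[:3,:3]@(d*[1,-1,-1])
def cast(n,uv,z):
    o,d=ray(n,uv); return (o+d*(z-o[2])/d[2])
def proj(n,p):
    K,P=np.array(C[n]["K"]),np.array(C[n]["pose"])
    c=P[:3,:3].T@(np.asarray(p)-P[:3,3]); c=K@(c*[1,-1,-1]); return c[:2]/c[2]
def tri(a,b):
    (o1,d1),(o2,d2)=ray("side",a),ray("top",b)
    A=np.stack([d1,-d2],1); s=np.linalg.lstsq(A,o2-o1,rcond=None)[0]
    p,q=o1+d1*s[0],o2+d2*s[1]; return (p+q)/2,np.linalg.norm(p-q)
def edge(g,a,b,w=3,m=.12):
    "fit line to strongest gradient near segment a-b -> (vx,vy,x0,y0)"
    a,b=np.array(a,float),np.array(b,float);t=(b-a)/np.linalg.norm(b-a);nn=np.array([-t[1],t[0]])
    s=np.arange(-w,w+.01,.25);pts=[]
    for f in np.linspace(m,1-m,30):
        q=(a+(b-a)*f)[None]+s[:,None]*nn
        v=cv2.remap(g,q[:,0:1].astype(np.float32),q[:,1:].astype(np.float32),cv2.INTER_LINEAR)[:,0]
        gr=np.abs(np.gradient(v)); k=gr**2; k[gr<.5*gr.max()]=0; pts.append(q[0]+nn*(s@k/k.sum()-s[0]))
    return cv2.fitLine(np.array(pts,np.float32),cv2.DIST_HUBER,0,.01,.01).ravel()
def cross(l,m):
    s=np.linalg.solve(np.stack([l[:2],-m[:2]],1),m[2:]-l[2:]); return l[2:]+s[0]*l[:2]
def gray(im): return cv2.GaussianBlur(im,(0,0),.6).astype(np.float32).mean(2)
def blob(im,kind):
    f=cv2.cvtColor(im,cv2.COLOR_BGR2HSV); H,S,V=cv2.split(f)
    m={"yellow":(H>22)&(H<34)&(S>180)&(V>100),"blue":(H>100)&(H<118)&(S>140)&(V>50)}[kind].astype(np.uint8)
    n,l,st,c=cv2.connectedComponentsWithStats(m); return l,st,c
E
python3 - <<'E'
from h import *
t=cv2.imread("pics/top0.png");g=gray(t)
T=lambda u,v:(150+u/5-.4,205+v/5-.4)
f=[T(152,60),T(350,108),T(297,315),T(97,255)]
L=[edge(g,f[i],f[(i+1)%4],2.5) for i in range(4)]
fc=[cast("top",cross(L[i-1],L[i]),.012) for i in range(4)]
print("foot",np.array(fc)); print([np.linalg.norm(fc[i]-fc[(i+1)%4]) for i in range(4)])
for i in range(4):
    d=fc[(i+1)%4]-fc[i]; print("edge ang",np.degrees(np.arctan2(d[1],d[0])))
r=[T(95,92),T(228,135),T(205,218),T(68,185)]
print("rim guess",np.array([cast("top",p,.19) for p in r]))
# bracket
l,st,c=blob(t,"yellow");print("yel",[(a.tolist(),b) for a,b in zip(st[1:],c[1:]) if a[4]>10])
B=lambda u,v:(290+(u-400)/4-.4,187+v/4-.4)
Le=edge(g,B(577,90),B(573,195),2);Re=edge(g,B(630,90),B(624,195),2)
for L_ in(Le,Re):
    p=cast("top",L_[2:],.119);q=cast("top",L_[2:]+L_[:2]*20,.119);d=q-p;print("arm edge",p,np.degrees(np.arctan2(d[1],d[0])))
gg=t.max(2).astype(np.uint8)
m=(gg<45).astype(np.uint8); m2=np.zeros_like(m);m2[190:212,330:355]=m[190:212,330:355]
n,l,st2,c2=cv2.connectedComponentsWithStats(m2);k=1+np.argmax(st2[1:,4]);print("disc",st2[k],c2[k],cast("top",c2[k],.125))
Y=[B(575,202),B(624,205),B(621,263),B(571,259)]
ly=[edge(t[:,:,2].astype(np.float32),Y[i],Y[(i+1)%4],2) for i in range(4)]
yc=[cast("top",cross(ly[i-1],ly[i]),.139) for i in range(4)];print("heel",np.array(yc),np.mean(yc,0))
E
```

```text
foot [[0.5815 0.2556 0.012 ]
 [0.5567 0.1468 0.012 ]
 [0.4483 0.1716 0.012 ]
 [0.4733 0.2804 0.012 ]]
[np.float64(0.11153050153921787), np.float64(0.11120011656374412), np.float64(0.11158225866965059), np.float64(0.11101694552334945)]
edge ang -102.84712507865648
edge ang 167.11562399530357
edge ang 77.0587959214224
edge ang -12.911071669663508
rim guess [[0.5414 0.2407 0.19  ]
 [0.5232 0.1787 0.19  ]
 [0.485  0.187  0.19  ]
 [0.4984 0.2502 0.19  ]]
yel [([332, 237, 14, 16, 185], array([338.7514, 244.5946]))]
arm edge [ 0.5605 -0.148   0.119 ] -4.729084607593807
arm edge [ 0.5618 -0.1818  0.119 ] -1.5735052302344912
disc [334 193  16  16 207] [341.4155 200.7343] [ 0.6158 -0.1665  0.125 ]
heel [[ 0.5257 -0.1451  0.139 ]
 [ 0.5229 -0.1761  0.139 ]
 [ 0.4871 -0.173   0.139 ]
 [ 0.4874 -0.1417  0.139 ]] [ 0.5058 -0.159   0.139 ]
```

```bash
cat >> h.py <<'E'
from scipy.spatial.transform import Rotation as R
PO=np.array([.5344,.2091,0]);PA=np.radians(-12.92)
PR=R.from_euler("z",PA).as_matrix()
def topost(p): return PR.T@(np.asarray(p)-PO)
def plan(target,yaw=None,s=None):
    s=s or arm.sense(); M=R.from_rotvec(s["eef_rot"]).as_matrix()
    d=M.T@(np.array(target)-s["eef_pos"]); y0=np.degrees(np.arctan2(M[1,0],M[0,0]))
    print("tool delta mm",d*1000,"yaw now",y0,"spin",None if yaw is None else y0-yaw, "tilt",np.degrees(np.arccos(-M[2,2])))
E
python3 - <<'E'
from h import *
plan([.552,-.163,.30],-3.5)
t=cv2.imread("pics/top0.png");g=t.astype(np.float32).mean(2)
# profile along post y at several post-x, z=.188 plane
for x in(.002,0,-.002,-.004,-.006,-.01):
    ys=np.arange(-.040,.0401,.0025);v=[]
    for y in ys:
        u=proj("top",PO+PR@np.array([x,y,.19])); v.append(cv2.getRectSubPix(g,(1,1),(float(u[0]),float(u[1])))[0,0])
    print(x,np.round(v).astype(int).tolist())
E
```

```text
tool delta mm [ 439.1301 -177.7991    2.3351] yaw now 23.82240780636394 spin 27.32240780636394 tilt 0.06013211631020668
0.002 [65, 64, 62, 63, 62, 63, 62, 60, 62, 77, 79, 82, 93, 84, 77, 78, 79, 80, 79, 82, 71, 96, 116, 121, 122, 90, 84, 94, 111, 115, 111, 111, 112]
0 [64, 63, 62, 63, 62, 62, 62, 59, 76, 113, 133, 134, 131, 129, 130, 126, 119, 131, 147, 135, 117, 135, 147, 141, 139, 131, 129, 125, 133, 132, 117, 112, 113]
-0.002 [63, 63, 64, 64, 66, 64, 60, 58, 78, 130, 143, 129, 134, 150, 136, 119, 138, 158, 143, 130, 140, 135, 129, 128, 139, 131, 126, 129, 139, 127, 117, 112, 112]
-0.004 [61, 60, 60, 74, 81, 71, 58, 54, 49, 44, 70, 79, 75, 63, 79, 74, 72, 75, 80, 71, 57, 69, 76, 70, 63, 77, 80, 57, 86, 105, 110, 112, 113]
-0.006 [53, 46, 42, 80, 103, 93, 62, 50, 51, 51, 49, 53, 71, 64, 52, 50, 49, 51, 48, 48, 50, 52, 49, 54, 53, 44, 50, 39, 75, 93, 97, 110, 113]
-0.01 [42, 40, 44, 78, 100, 87, 57, 50, 48, 47, 49, 57, 47, 40, 50, 51, 42, 48, 44, 38, 36, 33, 35, 41, 41, 42, 40, 47, 80, 93, 100, 109, 111]
```

Emit:
servo_tool(gripper=[0.07,0.07,0.07,0.07,0.07,0.07,0.07,0.07], travel=[[55,-22,0],[110,-44,0],[165,-67,0],[220,-89,0],[275,-111,0],[330,-133,0],[385,-156,0],[439,-178,2]], spin=[3.5,7,10.5,14,17.5,21,24.5,27.3])

```text
t: 1.1
eef_pos: [0.5719, -0.1429, 0.3022]
eef_rot: [-3.14, 0.098, 0.0]
contact_force: [-0.0, -0.1, 0.0]
finger_gap: 0.0701
grasp_force: 0.0
```

I sent that travel in millimetres where the tool takes metres. The per-row cap limited it to 0.5 m along the right direction, so nothing was touched. From here on I use metres.

```bash
python3 - <<'E'
from h import *
plan([.552,-.163,.187],-3.5)
cv2.imwrite("pics/s1.png",grab_frame("side")[:,:,::-1]);cv2.imwrite("pics/t1.png",grab_frame("top")[:,:,::-1])
s=cv2.imread("pics/side0.png");g=gray(s)
# side view measured: disc & yellow
l,st,c=blob(s,"yellow");print([(a.tolist(),b) for a,b in zip(st[1:],c[1:]) if a[4]>20])
for off in (.550,.552,.554):
    G=np.array([off,-.163,.107]);M=R.from_euler("z",-3.5,degrees=True).as_matrix()
    print(off,"disc",proj("side",G+M@[.066,0,.018]),"arm end top corners",proj("side",G+M@[.088,.015,.012]),proj("side",G+M@[.088,.015,-.012]),"heel blk",proj("side",G+M@[-.03,.015,.032]),proj("side",G+M@[-.066,.015,.032]))
c=cv2.resize(s[150:210,280:360],(640,480),interpolation=cv2.INTER_CUBIC);cv2.imwrite("pics/c2.png",np.clip(c*1.6,0,255))
E
```

```text
tool delta mm [-18.5735  21.2823 115.1838] yaw now -3.5773810224733413 spin -0.07738102247334133 tilt 0.01740782568572038
[([330, 169, 16, 10, 102], array([337.8725, 173.5294]))]
0.55 disc [298.5538 164.8617] arm end top corners [288.6338 167.4468] [288.6599 174.5322] heel blk [330.0512 173.9891] [343.3629 178.0417]
0.552 disc [297.8608 164.6813] arm end top corners [287.9479 167.2653] [287.9843 174.3494] heel blk [329.3036 173.794 ] [342.598  177.8416]
0.554 disc [297.1686 164.5011] arm end top corners [287.2627 167.084 ] [287.3095 174.1669] heel blk [328.557  173.5991] [341.8341 177.6419][ WARN:0@0.677] global loadsave.cpp:1063 imwrite_ Unsupported depth image for selected encoder is fallbacked to CV_8U.
```

View pics/c2.png

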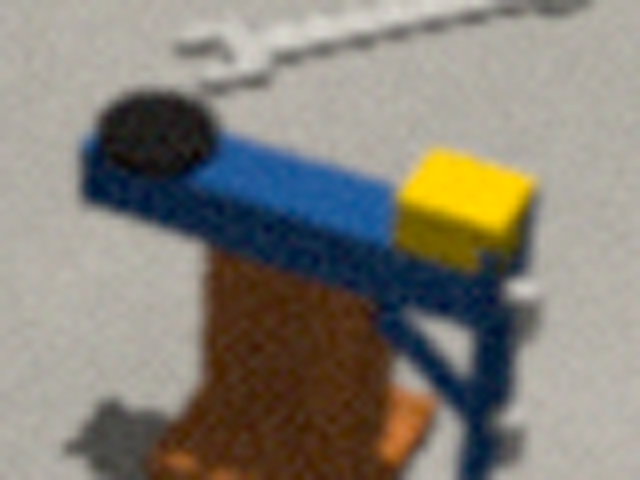

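Emit:
servo_tool(gripper=[0.07,0.07,0.07,0.07,0.07,0.07,0.07], travel=[[-0.021,0.021,0],[-0.021,0.021,0.03],[-0.021,0.021,0.06],[-0.021,0.021,0.09],[-0.021,0.021,0.105],[-0.021,0.021,0.115],[-0.021,0.021,0.115]], spin=[0,0,0,0,0,0,0])

```text
t: 2.08
eef_pos: [0.5485, -0.1645, 0.1874]
eef_rot: [-3.14, 0.095, 0.0]
contact_force: [0.6, -0.4, 0.3]
finger_gap: 0.07
grasp_force: 0.0
```

Emit:
servo_tool(gripper=[0.045,0.036,0.03,0.02,0.02,0.02,0.02,0.02], travel=[[0,0,0],[0,0,0],[0,0,0],[0,0,0],[0,0,0],[0,0,0],[0,0,0],[0,0,0]], spin=[0,0,0,0,0,0,0,0])

```text
t: 3.08
eef_pos: [0.5487, -0.1634, 0.1875]
eef_rot: [-3.138, 0.095, -0.0]
contact_force: [0.7, 8.5, 3.1]
finger_gap: 0.0299
grasp_force: 29.9
```

Emit:
servo_tool(gripper=[0.02,0.02,0.02,0.02,0.02,0.02,0.02,0.02], travel=[[0,0,-0.01],[0,0,-0.03],[0,0,-0.05],[0,0,-0.075],[0,0,-0.1],[0,0,-0.125],[0,0,-0.125],[0,0,-0.125]], spin=[0,0,0,0,0,0,0,0])

```text
t: 4.08
eef_pos: [0.5483, -0.1644, 0.3112]
eef_rot: [-3.14, 0.095, 0.002]
contact_force: [0.2, 0.7, -2.9]
finger_gap: 0.0298
grasp_force: 29.9
```

```bash
python3 - <<'E'
from h import *
s=arm.sense();print(s["eef_pos"],s["contact_force"],s["wrist_torque"],s["grasp_force"],s["finger_gap"])
S=grab_frame("side")[:,:,::-1];T=grab_frame("top")[:,:,::-1]
cv2.imwrite("pics/s2.png",S);cv2.imwrite("pics/t2.png",T)
z=s["eef_pos"][2]-.078
u=proj("side",[.55,-.163,z]).astype(int);v=proj("top",[.55,-.163,z]).astype(int);print(u,v)
f=lambda im,c:cv2.resize(np.ascontiguousarray(im[c[1]-50:c[1]+50,c[0]-40:c[0]+40]),(400,500),interpolation=cv2.INTER_CUBIC)
cv2.imwrite("pics/c3.png",np.clip(np.hstack([f(S,u),f(T,v)])*1.6,0,255).astype(np.uint8))
E
```

```text
[ 0.5483 -0.1644  0.3112] [ 0.1623  0.6812 -2.9497] [ 0.037  -0.0046  0.0348] 29.92901086807251 0.02982162358135485
[323 136] [347 221]
```

View pics/c3.png

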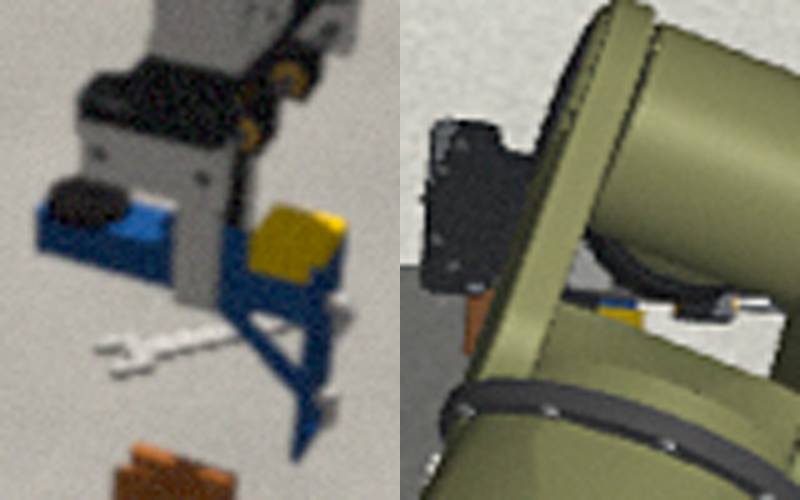

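```bash
python3 - <<'E'
from h import *
M=R.from_euler("z",-3.5,degrees=True).as_matrix()
for x in(.544,.547,.550,.553):
    G=np.array([x,-.164,.2307])
    print(x,[proj("side",G+M@np.array(v)).round(1) for v in([.088,.015,.012],[.088,.015,-.012],[-.062,.018,-.0905],[.066,0,.018])])
w=PO+PR@[.10,.0055,0];w[2]=.311
plan(w,-12.92)
plan([.62,-.164,.311],-12.92)
E
```

```text
0.544 [array([290.9, 127.5]), array([290.9, 135.8]), array([343.9, 178.3]), array([301.7, 124.6])]
0.547 [array([289.8, 127.2]), array([289.8, 135.6]), array([342.7, 178. ]), array([300.6, 124.3])]
0.55 [array([288.6, 127. ]), array([288.7, 135.3]), array([341.6, 177.7]), array([299.4, 124.1])]
0.553 [array([287.5, 126.7]), array([287.6, 135.1]), array([340.4, 177.4]), array([298.3, 123.8])]
tool delta mm [  63.0436 -360.9147    0.1394] yaw now -3.4768541557650825 spin 9.443145844234918 tilt 0.11446378918091096
tool delta mm [71.5655 -4.6742 -0.0747] yaw now -3.4768541557650825 spin 9.443145844234918 tilt 0.11446378918091096
```

Emit:
servo_tool(gripper=[0.02,0.02,0.02,0.02,0.02,0.02,0.02,0.02], travel=[[0.02,-0.03,0],[0.04,-0.075,0],[0.055,-0.12,0],[0.063,-0.17,0],[0.063,-0.22,0],[0.063,-0.27,0],[0.063,-0.32,0],[0.063,-0.361,0]], spin=[1.2,2.4,3.6,4.8,6,7.2,8.4,9.4])

```text
t: 5.18
eef_pos: [0.6331, 0.1941, 0.3112]
eef_rot: [3.121, -0.352, -0.002]
contact_force: [-0.2, -0.1, -1.1]
finger_gap: 0.0297
grasp_force: 29.9
```

Emit:
servo_tool(gripper=[0.02,0.02], travel=[[0,0,0.02],[0,0,0.02]], spin=[0,0])

```text
t: 5.42
eef_pos: [0.6328, 0.1923, 0.2898]
eef_rot: [3.12, -0.351, -0.006]
contact_force: [0.3, -0.9, -2.9]
finger_gap: 0.0298
grasp_force: 29.9
```

```bash
python3 - <<'E'
from h import *
s=arm.sense();print(s["eef_pos"],s["contact_force"],s["grasp_force"],topost(s["eef_pos"]))
w=PO+PR@[.091,.0055,0];w[2]=.2597
plan(w,-12.92)
S=grab_frame("side")[:,:,::-1];T=grab_frame("top")[:,:,::-1]
cv2.imwrite("pics/s3.png",S);cv2.imwrite("pics/t3.png",T)
f=lambda im,c:cv2.resize(np.ascontiguousarray(im[c[1]-75:c[1]+75,c[0]-60:c[0]+60]),(400,500),interpolation=cv2.INTER_CUBIC)
a,b=proj("side",[.56,.2,.19]).astype(int),proj("top",[.56,.2,.19]).astype(int);print(a,b)
cv2.imwrite("pics/c4.png",np.clip(np.hstack([f(S,a),f(T,b)])*1.6,0,255).astype(np.uint8))
E
```

```text
[0.6328 0.1923 0.2898] [ 0.2817 -0.8539 -2.9131] 29.92896795272827 [0.0997 0.0056 0.2898]
tool delta mm [-8.5542  0.0665 30.1407] yaw now -12.84315763751471 spin 0.07684236248529075 tilt 0.25358132553348484
[251 251] [186 215]
```

View pics/c4.png

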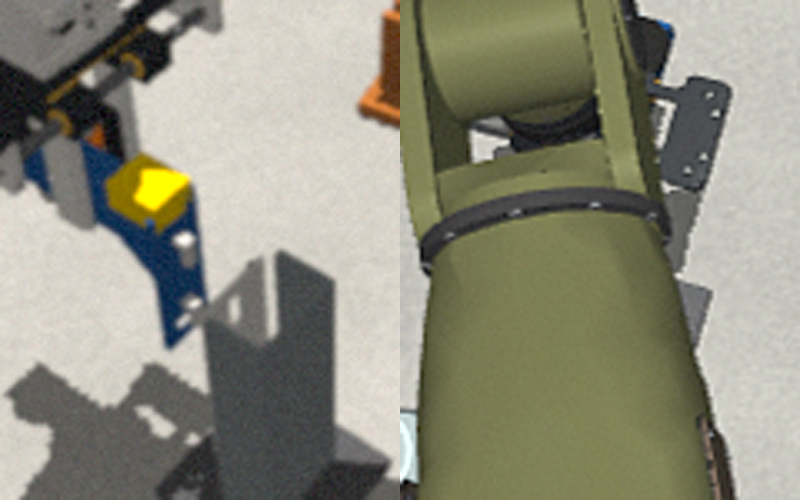

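Emit:
servo_tool(gripper=[0.02,0.02,0.02,0.02,0.02], travel=[[0,0,0.015],[0,0,0.03],[-0.01,0,0.03],[-0.02,0,0.03],[-0.02,0,0.03]], spin=[0,0,0,0,0])

```text
t: 6.15
eef_pos: [0.6132, 0.197, 0.2633]
eef_rot: [-3.121, 0.351, -0.002]
contact_force: [0.5, 0.4, -2.5]
finger_gap: 0.0301
grasp_force: 29.9
```

```bash
python3 - <<'E'
from h import *
s=arm.sense();print(s["contact_force"],topost(s["eef_pos"]))
plan(PO+PR@[.08,.0055,.2597],-12.92)
E
```

```text
[ 0.4677  0.4244 -2.486 ] [0.0795 0.0058 0.2633]
tool delta mm [0.484  0.3309 3.5982] yaw now -12.840481762323854 spin 0.07951823767614563 tilt 0.06369219390184794
```

Emit:
servo_tool(gripper=[0.02,0.02,0.02], travel=[[0,0,0],[0,0,0],[0,0,0]], spin=[0,0,0])

```text
t: 6.52
eef_pos: [0.6139, 0.1965, 0.2623]
eef_rot: [3.122, -0.353, -0.0]
contact_force: [0.0, -0.4, -1.9]
finger_gap: 0.0299
grasp_force: 29.9
```

Emit:
servo_tool(gripper=[0.02,0.02,0.02,0.02,0.02,0.02], travel=[[0,0,0.0025],[-0.002,0,0.0025],[-0.004,0,0.0025],[-0.006,0,0.0025],[-0.007,0,0.0025],[-0.008,0,0.0025]], spin=[0,0,0,0,0,0])

```text
t: 7.28
eef_pos: [0.6059, 0.1984, 0.2599]
eef_rot: [3.122, -0.352, -0.0]
contact_force: [0.1, 0.4, -2.1]
finger_gap: 0.03
grasp_force: 29.9
```

Emit:
servo_tool(gripper=[0.02,0.02,0.02,0.02], travel=[[-0.001,0,0],[-0.002,0,0],[-0.003,0,0],[-0.003,0,0]], spin=[0,0,0,0])

```text
t: 7.78
eef_pos: [0.603, 0.199, 0.2599]
eef_rot: [-3.122, 0.352, -0.0]
contact_force: [-0.1, -0.4, -1.5]
finger_gap: 0.0295
grasp_force: 29.9
```

Emit:
servo_tool(gripper=[0.02,0.02,0.02,0.02], travel=[[-0.001,0,0],[-0.002,0,0],[-0.003,0,0],[-0.003,0,0]], spin=[0,0,0,0])

```text
t: 8.28
eef_pos: [0.6001, 0.1997, 0.2599]
eef_rot: [-3.122, 0.352, -0.0]
contact_force: [0.3, -0.5, -1.9]
finger_gap: 0.0299
grasp_force: 29.9
```

Emit:
servo_tool(gripper=[0.02,0.02,0.02], travel=[[-0.001,0,0],[-0.002,0,0],[-0.002,0,0]], spin=[0,0,0])

```text
t: 8.65
eef_pos: [0.5981, 0.2002, 0.2599]
eef_rot: [-3.122, 0.352, -0.0]
contact_force: [0.6, -0.4, -1.9]
finger_gap: 0.0296
grasp_force: 29.9
```

Emit:
servo_tool(gripper=[0.02,0.02], travel=[[-0.001,0,0],[-0.001,0,0]], spin=[0,0])

```text
t: 8.9
eef_pos: [0.5972, 0.2004, 0.2599]
eef_rot: [-3.122, 0.352, -0.0]
contact_force: [0.2, -0.6, -1.6]
finger_gap: 0.0297
grasp_force: 29.9
```

Emit:
servo_tool(gripper=[0.02,0.02], travel=[[-0.001,0,0],[-0.001,0,0]], spin=[0,0])

```text
t: 9.15
eef_pos: [0.5962, 0.2006, 0.2599]
eef_rot: [-3.122, 0.352, 0.0]
contact_force: [-0.3, 0.5, -2.4]
finger_gap: 0.0296
grasp_force: 29.9
```

Emit:
servo_tool(gripper=[0.02,0.02], travel=[[-0.001,0,0],[-0.001,0,0]], spin=[0,0])

```text
t: 9.4
eef_pos: [0.5955, 0.2007, 0.26]
eef_rot: [-3.122, 0.352, -0.001]
contact_force: [3.7, -0.1, -2.6]
finger_gap: 0.0296
grasp_force: 29.9
```

Emit:
servo_tool(gripper=[0.02,0.02,0.02,0.02], travel=[[0.0005,0,0],[0.0005,0,0.001],[0.0005,0,0.002],[0.0005,0,0.002]], spin=[0,0,0,0])

```text
t: 9.9
eef_pos: [0.5958, 0.2007, 0.2579]
eef_rot: [3.122, -0.352, 0.0]
contact_force: [1.8, -0.4, -2.1]
finger_gap: 0.0297
grasp_force: 29.9
```

```bash
python3 - <<'E'
from h import *
s=arm.sense();print(s["contact_force"],s["wrist_torque"],topost(s["eef_pos"]))
S=grab_frame("side")[:,:,::-1]
a=proj("side",[.55,.2,.16]).astype(int)
cv2.imwrite("pics/c5.png",np.clip(cv2.resize(np.ascontiguousarray(S[a[1]-55:a[1]+45,a[0]-50:a[0]+50]),(600,600),interpolation=cv2.INTER_CUBIC)*1.6,0,255).astype(np.uint8))
E
```

```text
[ 1.8403 -0.3832 -2.1373] [-0.023  -0.4337  0.034 ] [0.0617 0.0055 0.2579]
```

View pics/c5.png

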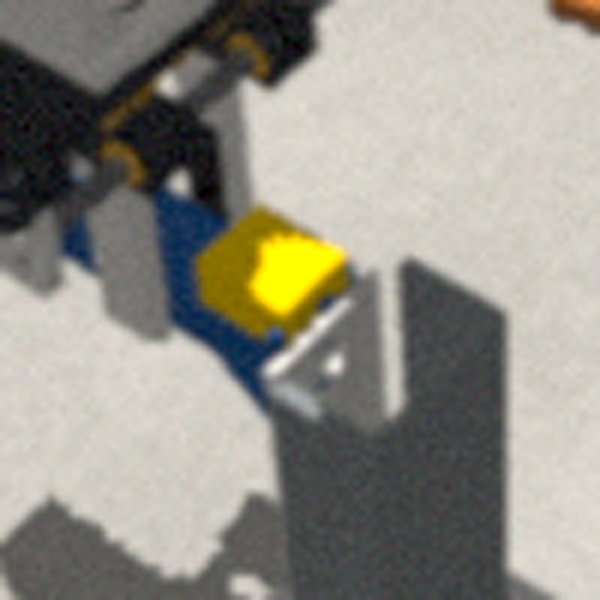

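The side view shows the claw inside the slot and the back plate against the strip. Now I'll lower it gently.

Emit:
servo_tool(gripper=[0.02,0.02,0.02], travel=[[0.0002,0,0.001],[0.0002,0,0.002],[0.0002,0,0.002]], spin=[0,0,0])

```text
t: 10.32
eef_pos: [0.5961, 0.2007, 0.2561]
eef_rot: [-3.122, 0.352, -0.001]
contact_force: [3.0, 0.1, 0.7]
finger_gap: 0.03
grasp_force: 29.9
```

Emit:
servo_tool(gripper=[0.02,0.02,0.02], travel=[[0,0,0.001],[0,0,0.002],[0,0,0.002]], spin=[0,0,0])

```text
t: 10.7
eef_pos: [0.596, 0.2006, 0.2539]
eef_rot: [-3.122, 0.352, -0.0]
contact_force: [4.0, -0.5, 1.4]
finger_gap: 0.0301
grasp_force: 29.9
```

Emit:
servo_tool(gripper=[0.02,0.02,0.02], travel=[[0,0,0.001],[0,0,0.002],[0,0,0.002]], spin=[0,0,0])

```text
t: 11.08
eef_pos: [0.596, 0.2007, 0.252]
eef_rot: [-3.122, 0.352, -0.001]
contact_force: [3.7, -0.1, 3.7]
finger_gap: 0.0297
grasp_force: 29.9
```

Emit:
servo_tool(gripper=[0.02,0.02,0.02], travel=[[0,0,0.001],[0,0,0.0015],[0,0,0.0015]], spin=[0,0,0])

```text
t: 11.45
eef_pos: [0.5962, 0.2008, 0.2514]
eef_rot: [-3.121, 0.352, -0.002]
contact_force: [4.0, -0.6, 9.7]
finger_gap: 0.0296
grasp_force: 30.0
```

Emit:
servo_tool(gripper=[0.02,0.02], travel=[[0,0,0.0005],[0,0,0.001]], spin=[0,0])

```text
t: 11.7
eef_pos: [0.5964, 0.2007, 0.2508]
eef_rot: [-3.121, 0.352, -0.004]
contact_force: [5.7, -2.5, 12.6]
finger_gap: 0.0298
grasp_force: 30.0
```

```bash
python3 - <<'E'
from h import *
s=arm.sense();print(s["contact_force"],s["wrist_torque"],topost(s["eef_pos"]),s["finger_gap"])
E
```

```text
[ 5.6589 -2.492  12.6135] [-0.1248 -0.7118 -0.0266] [0.0623 0.0057 0.2508] 0.029838243999026945
```

Emit:
servo_tool(gripper=[0.02,0.02,0.02], travel=[[0,0,-0.001],[0,0,-0.002],[0,0,-0.002]], spin=[0,0,0])

```text
t: 12.08
eef_pos: [0.5961, 0.2007, 0.2514]
eef_rot: [-3.121, 0.352, -0.001]
contact_force: [5.8, 0.0, 4.3]
finger_gap: 0.0299
grasp_force: 30.0
```

Emit:
servo_tool(gripper=[0.034,0.036,0.04,0.05,0.055,0.055,0.055,0.055], travel=[[0,0,0],[0,0,0],[0,0,0],[0,0,0],[0,0,0],[0,0,0],[0,0,0],[0,0,0]], spin=[0,0,0,0,0,0,0,0])

```text
t: 13.08
eef_pos: [0.596, 0.2007, 0.2514]
eef_rot: [-3.122, 0.352, -0.0]
contact_force: [0.3, -0.5, 0.2]
finger_gap: 0.055
grasp_force: 0.0
```

```bash
python3 - <<'E'
from h import *
s=arm.sense();print(s["contact_force"],topost(s["eef_pos"]),s["finger_gap"])
S=grab_frame("side")[:,:,::-1]; cv2.imwrite("pics/s6.png",S)
a=proj("side",[.57,.2,.16]).astype(int)
cv2.imwrite("pics/c6.png",np.clip(cv2.resize(np.ascontiguousarray(S[a[1]-55:a[1]+45,a[0]-60:a[0]+40]),(600,600),interpolation=cv2.INTER_CUBIC)*1.6,0,255).astype(np.uint8))
E
```

```text
[ 0.3341 -0.5073  0.1669] [0.0619 0.0055 0.2514] 0.055033210466439136
```

View pics/c6.png

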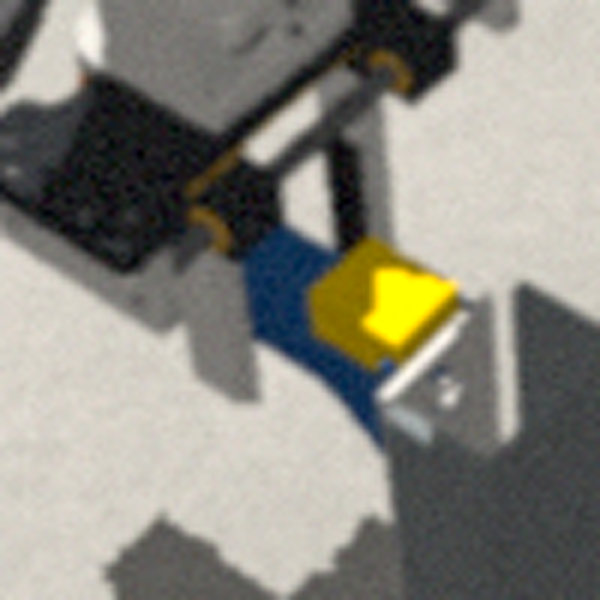

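Emit:
servo_tool(gripper=[0.055,0.055,0.055,0.04,0.02,0.0,0.0,0.0], travel=[[0,0,-0.02],[0,0,-0.05],[0,0,-0.08],[0,0,-0.08],[0,0,-0.08],[-0.015,0,-0.08],[-0.035,0,-0.08],[-0.045,0,-0.08]], spin=[0,0,0,0,0,0,0,0])

```text
t: 14.12
eef_pos: [0.5513, 0.2108, 0.3303]
eef_rot: [3.121, -0.352, -0.002]
contact_force: [0.4, 0.7, -0.2]
finger_gap: 0.008
grasp_force: 0.0
```

Emit:
servo_tool(gripper=[0,0,0,0,0,0], travel=[[0,0,0],[0,0,0],[0,0,0.008],[0,0,0.016],[0,0,0.022],[0,0,0.022]], spin=[0,0,0,0,0,0])

```text
t: 14.88
eef_pos: [0.552, 0.2106, 0.3087]
eef_rot: [3.121, -0.352, -0.002]
contact_force: [1.0, -0.4, 0.0]
finger_gap: 0.0006
grasp_force: 0.0
```

```bash
python3 - <<'E'
from h import *
s=arm.sense();print(s["contact_force"],topost(s["eef_pos"]),s["finger_gap"])
S=grab_frame("side")[:,:,::-1]; cv2.imwrite("pics/s7.png",S)
a=proj("side",[.57,.2,.18]).astype(int)
cv2.imwrite("pics/c7.png",np.clip(cv2.resize(np.ascontiguousarray(S[a[1]-55:a[1]+45,a[0]-60:a[0]+40]),(600,600),interpolation=cv2.INTER_CUBIC)*1.6,0,255).astype(np.uint8))
E
```

```text
[ 0.951  -0.4126  0.0198] [0.0168 0.0054 0.3087] 0.0005630340245024397
```

View pics/c7.png

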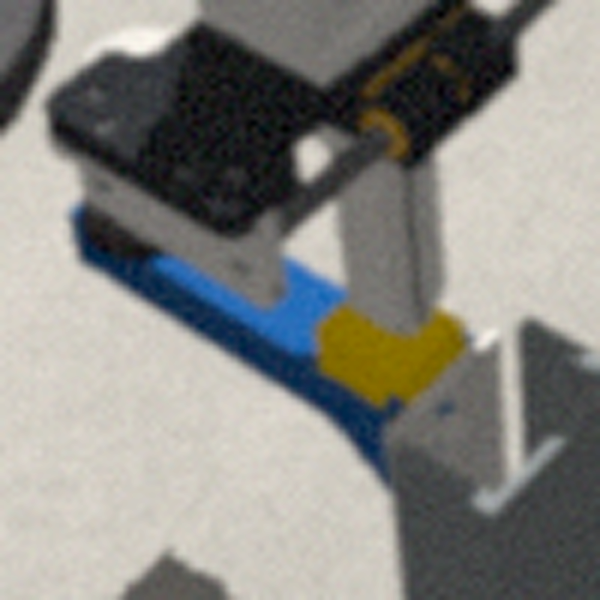

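Emit:
servo_tool(gripper=[0,0,0,0,0], travel=[[0,0,0.002],[0,0,0.004],[0,0,0.006],[0,0,0.007],[0,0,0.007]], spin=[0,0,0,0,0])

```text
t: 15.55
eef_pos: [0.5521, 0.2107, 0.3023]
eef_rot: [3.122, -0.352, -0.0]
contact_force: [-0.2, -0.0, -0.4]
finger_gap: 0.0006
grasp_force: 0.0
```

Emit:
servo_tool(gripper=[0,0,0], travel=[[0,0,0.001],[0,0,0.002],[0,0,0.002]], spin=[0,0,0])

```text
t: 15.92
eef_pos: [0.5522, 0.2107, 0.3009]
eef_rot: [-3.121, 0.352, -0.001]
contact_force: [-0.2, -0.9, 4.7]
finger_gap: 0.0007
grasp_force: 2.4
```

Emit:
servo_tool(gripper=[0,0,0], travel=[[0,0,0.001],[0,0,0.0015],[0,0,0.0015]], spin=[0,0,0])

```text
t: 16.3
eef_pos: [0.5524, 0.2108, 0.3004]
eef_rot: [-3.121, 0.352, -0.004]
contact_force: [-0.9, -0.2, 11.4]
finger_gap: 0.0002
grasp_force: 5.8
```

Emit:
servo_tool(gripper=[0,0,0], travel=[[0,0,0.001],[0,0,0.0015],[0,0,0.0015]], spin=[0,0,0])

```text
t: 16.68
eef_pos: [0.552, 0.2107, 0.2969]
eef_rot: [3.121, -0.352, -0.001]
contact_force: [-0.4, 0.5, 0.2]
finger_gap: 0.0005
grasp_force: 0.0
```

Emit:
servo_tool(gripper=[0,0,0], travel=[[0,0,0.001],[0,0,0.002],[0,0,0.002]], spin=[0,0,0])

```text
t: 17.05
eef_pos: [0.5521, 0.2107, 0.2952]
eef_rot: [3.122, -0.352, -0.0]
contact_force: [-0.7, 0.0, 0.6]
finger_gap: 0.0004
grasp_force: 0.0
```

Emit:
servo_tool(gripper=[0,0,0], travel=[[0,0,0.001],[0,0,0.002],[0,0,0.002]], spin=[0,0,0])

```text
t: 17.42
eef_pos: [0.5522, 0.2107, 0.2937]
eef_rot: [-3.122, 0.352, -0.001]
contact_force: [-0.9, -1.4, 4.1]
finger_gap: 0.0004
grasp_force: 1.9
```

Emit:
servo_tool(gripper=[0,0,0], travel=[[0,0,0.001],[0,0,0.0015],[0,0,0.0015]], spin=[0,0,0])

```text
t: 17.8
eef_pos: [0.5524, 0.2108, 0.2935]
eef_rot: [-3.121, 0.352, -0.004]
contact_force: [-1.3, -0.9, 13.0]
finger_gap: 0.0006
grasp_force: 6.3
```

Emit:
servo_tool(gripper=[0,0,0], travel=[[0,0,0.0005],[0,0,0.001],[0,0,0.001]], spin=[0,0,0])

```text
t: 18.18
eef_pos: [0.5525, 0.2108, 0.2933]
eef_rot: [-3.12, 0.352, -0.006]
contact_force: [-2.2, -1.1, 18.0]
finger_gap: 0.0004
grasp_force: 9.1
```

Emit:
servo_tool(gripper=[0,0,0.02,0.055,0.055,0.055,0.055,0.055], travel=[[0,0,-0.01],[0,0,-0.036],[0.01,0,-0.036],[0.03,0,-0.036],[0.045,0,-0.036],[0.045,0,-0.036],[0.045,0,-0.036],[0.045,0,-0.036]], spin=[0,0,0,0,0,0,0,0])

```text
t: 19.18
eef_pos: [0.5956, 0.2008, 0.3268]
eef_rot: [3.122, -0.352, -0.0]
contact_force: [-0.6, 0.3, 0.4]
finger_gap: 0.0539
grasp_force: 0.0
```

```bash
python3 - <<'E'
from h import *
s=arm.sense();print(s["contact_force"],topost(s["eef_pos"]),s["finger_gap"]); plan(PO+PR@[.0617,.0055,.245],-12.84)
S=grab_frame("side")[:,:,::-1]; cv2.imwrite("pics/s8.png",S)
a=proj("side",[.57,.2,.17]).astype(int)
f=lambda S:cv2.resize(np.ascontiguousarray(S[a[1]-40:a[1]+60,a[0]-40:a[0]+40]),(400,500),interpolation=cv2.INTER_CUBIC)
cv2.imwrite("pics/c8.png",np.clip(np.hstack([f(cv2.imread("pics/s6.png")),f(S)])*1.6,0,255).astype(np.uint8))
E
```

```text
[-0.5542  0.3329  0.3604] [0.0615 0.0056 0.3268] 0.05388754779481835
tool delta mm [ 0.2041  0.124  81.8133] yaw now -12.858846874939715 spin -0.018846874939715264 tilt 0.007006635843530804
```

View pics/c8.png

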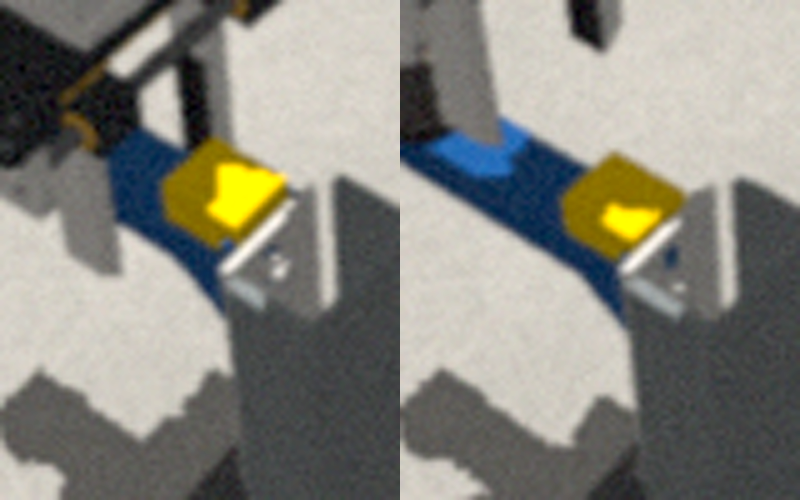

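The bracket has dropped about as far as it should. Next I'll check the catch with a light tug upward.

Emit:
servo_tool(gripper=[0.055,0.055,0.055,0.055,0.055,0.055], travel=[[0,0,0.02],[0,0,0.045],[0,0,0.065],[0,0,0.076],[0,0,0.08],[0,0,0.08]], spin=[0,0,0,0,0,0])

```text
t: 19.98
eef_pos: [0.596, 0.2007, 0.2474]
eef_rot: [-3.122, 0.352, -0.001]
contact_force: [0.4, -0.2, 1.1]
finger_gap: 0.0545
grasp_force: 0.0
```

Emit:
servo_tool(gripper=[0.04,0.034,0.032,0.02,0.02,0.02,0.02], travel=[[0,0,0],[0,0,0],[0,0,0],[0,0,0],[0,0,0],[0,0,0],[0,0,0]], spin=[0,0,0,0,0,0,0])

```text
t: 20.85
eef_pos: [0.596, 0.2007, 0.247]
eef_rot: [-3.122, 0.352, -0.0]
contact_force: [0.5, 1.4, 1.9]
finger_gap: 0.0299
grasp_force: 30.0
```

Emit:
servo_tool(gripper=[0.02,0.02,0.02,0.02], travel=[[0,0,-0.0005],[0,0,-0.001],[0,0,-0.0015],[0,0,-0.0015]], spin=[0,0,0,0])

```text
t: 21.35
eef_pos: [0.5959, 0.2006, 0.2483]
eef_rot: [3.122, -0.352, -0.001]
contact_force: [-0.4, 0.2, -3.2]
finger_gap: 0.0295
grasp_force: 30.0
```

Emit:
servo_tool(gripper=[0.02,0.02,0.02], travel=[[0,0,-0.0005],[0,0,-0.001],[0,0,-0.001]], spin=[0,0,0])

```text
t: 21.72
eef_pos: [0.5958, 0.2007, 0.2489]
eef_rot: [3.121, -0.352, -0.001]
contact_force: [-0.1, 0.9, -7.6]
finger_gap: 0.0297
grasp_force: 30.0
```

Emit:
servo_tool(gripper=[0.02,0.02,0.02], travel=[[0,0,-0.0005],[0,0,-0.001],[0,0,-0.001]], spin=[0,0,0])

```text
t: 22.1
eef_pos: [0.5955, 0.2008, 0.2496]
eef_rot: [3.121, -0.352, -0.003]
contact_force: [-3.9, 1.4, -13.7]
finger_gap: 0.0294
grasp_force: 30.0
```

The catch holds: about 1.5 mm of free play, then a firm stop. I'll set it back down, release and retreat.

Emit:
servo_tool(gripper=[0.02,0.02,0.02,0.02], travel=[[0,0,0.0015],[0,0,0.0025],[0,0,0.0035],[0,0,0.0035]], spin=[0,0,0,0])

```text
t: 22.6
eef_pos: [0.5961, 0.2007, 0.2475]
eef_rot: [-3.121, 0.352, -0.002]
contact_force: [-3.3, 1.1, 0.6]
finger_gap: 0.03
grasp_force: 30.0
```

Emit:
servo_tool(gripper=[0.034,0.04,0.055,0.055,0.055,0.055], travel=[[0,0,0],[0,0,0],[0,0,0],[0,0,0],[0,0,0],[0,0,0]], spin=[0,0,0,0,0,0])

```text
t: 23.35
eef_pos: [0.596, 0.2007, 0.2469]
eef_rot: [3.122, -0.352, 0.0]
contact_force: [-0.7, 0.3, 0.8]
finger_gap: 0.055
grasp_force: 0.0
```

Emit:
servo_tool(gripper=[0.055,0.055,0.055,0.055,0,0,0,0], travel=[[0,0,-0.02],[0,0,-0.05],[0,0,-0.08],[-0.015,0,-0.08],[-0.03,0,-0.08],[-0.045,0,-0.08],[-0.045,0,-0.08],[-0.045,0,-0.08]], spin=[0,0,0,0,0,0,0,0])

```text
t: 24.35
eef_pos: [0.5525, 0.2106, 0.3269]
eef_rot: [-3.122, 0.352, -0.0]
contact_force: [0.4, 0.4, 0.3]
finger_gap: 0.0182
grasp_force: 0.0
```

Emit:
servo_tool(gripper=[0,0,0,0,0,0,0,0], travel=[[0,0,0],[0,0,0],[0,0,0.01],[0,0,0.02],[0,0,0.028],[0,0,0.031],[0,0,0.032],[0,0,0.033]], spin=[0,0,0,0,0,0,0,0])

```text
t: 25.35
eef_pos: [0.5521, 0.2107, 0.2941]
eef_rot: [-3.122, 0.352, -0.001]
contact_force: [-0.3, -0.3, -0.3]
finger_gap: 0.0003
grasp_force: 0.0
```

Emit:
servo_tool(gripper=[0,0,0], travel=[[0,0,0.0008],[0,0,0.0015],[0,0,0.0015]], spin=[0,0,0])

```text
t: 25.72
eef_pos: [0.5523, 0.2108, 0.2936]
eef_rot: [-3.121, 0.352, -0.003]
contact_force: [-0.9, -1.5, 8.3]
finger_gap: 0.0004
grasp_force: 3.9
```

Same home height (TCP z 0.2936). Retreating clear and handing in.

Emit:
servo_tool(gripper=[0,0,0,0,0,0], travel=[[0,0,-0.01],[0,0,-0.04],[0,0,-0.09],[0,0,-0.12],[0,0,-0.12],[0,0,-0.12]], spin=[0,0,0,0,0,0])

```text
t: 26.48
eef_pos: [0.552, 0.2107, 0.4114]
eef_rot: [3.121, -0.352, -0.002]
contact_force: [-0.9, 0.1, -0.6]
finger_gap: 0.0004
grasp_force: 0.0
```

```bash
python3 - <<'E'
from plant import arm
s=arm.sense();print(s["eef_pos"],s["contact_force"]); print(arm.finish_job())
E
```

```text
[0.55197119 0.21065782 0.41138601] [-0.8558894   0.11861486 -0.62070895]
the job is handed in; nothing more can be done
None
```

The job is handed in at about 26.5 s, with no verdict returned: the bracket is hooked in both slots, pressed home and released, and the catch held against an upward tug of about 14 N; one early move was sent in mm instead of m, but the speed cap limited it and it touched nothing.

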